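Hold clamped tweezers at the gap marks of a re-tipping jig

TASK

The tweezers lie in the re-tipping jig with their new tips on, and the keeper bar over their tail is still swung open. Swing the bar fully shut until it clicks in behind its ball catch, then squeeze the tweezers by their ribbed finger pads until the two tip points stand over the two black lines on the white gauge plate, 14 mm apart, and hold them steady there so that I can tighten the tip screws: the program finishes while still squeezing. Do not squeeze before the bar is shut, never pinch the tips well past the lines, keep your fingers off the tips, leave the tail lying in its slot, and leave the screwdriver, the parts box and the small beaker where they are.

Things in the scene. Friction and masses are not known exactly. Their poses are not given: they have to be found in the camera images.
- jig: re-tipping jig screwed to the worktop: aluminium base plate 100 x 232 x 8 mm with a slotted tail block (92 x 50 mm, top 51 mm high, centre at y -86) at its -y end and a white gauge plate (60 x 46 mm, top 43.5 mm high, centre at y +92) at its +y end; between them (y -60 to +68) only the base plate lies under the tweezers. Origin: centre of the underside. +y runs along the tweezers from tail to tips, x across them, z up
- keeper (a joint): steel keeper bar, swings level about an upright pivot at jig (x +34, y -84 mm). 0 = fully shut, across the tail slot against its stop (the bar then points to the jig's -x); grows as it opens, counter-clockwise seen from above, to 1.75 rad at most; starts open, 1.0 to 1.6 rad. It stays where it is left; from about 0.26 rad it must be pushed over a spring ball (about 3 N at the knob), which snaps up behind it below 0.03 rad and then holds it shut
- keeper_knob (a point): middle of the black upright knob near the free end of the keeper bar: a post 12 mm in diameter, 30 mm tall (58 to 88 mm above the worktop) standing on the bar (its top at 58 mm); this point is at 73 mm. It lies 90 mm from the pivot
- tweezers: loose steel tweezers, 195 mm long, lying level with the squeeze direction along x. The body is the tail (12 x 40 x 11 mm), which lies in the slot of the tail block, its underside 40 mm above the worktop. Origin: on the underside at the front end of the tail, midway between the two jaw pivots; +y towards the tips (points at y +155 mm), parallel to the jig's y
- tweezers_grip (a point): point midway between the two ribbed finger pads, 45.5 mm above the worktop, 92 mm ahead of the tweezers' origin. Each pad is 34 mm long (along y) and 10 mm tall; over the outsides of the pads the tweezers measure 35 mm at rest and about 25.7 mm when the tip points are 14 mm apart (1 mm of width = 1.7 mm of gap at the tips); about 5 N on each pad is needed there, nothing at rest
- jaw_near (a joint): jaw on the -x side, squeezed angle: 0 = sprung open, grows as it is squeezed towards the middle, 0.09 rad at most. The pivots are 3.5 mm from the middle; the tip point is 155 mm ahead of its pivot and 15 mm from the middle at rest, so its distance from the middle is 15 - 155 x angle (mm): 0.052 rad puts it over its line
- jaw_far (a joint): the same for the jaw on the +x side. The tail hardly moves in its slot, so when the squeeze is off the middle line the two jaw angles differ
- tip_near (a point): point of the beige plastic tip of the jaw on the -x side, at its underside, resting on the gauge plate; 30 mm from the other point when the tweezers are open
- tip_far (a point): the same on the +x side
- mark_near (a point): black line on the gauge plate for the tip on the -x side: 1 mm wide, 40 mm long along y, 7 mm from the jig's middle; this point is where the tip point should stand
- mark_far (a point): the same for the tip on the +x side
- screwdriver: small screwdriver, 168 mm long, lying on the worktop behind the jig; leave it alone
- fittings_box: small compartmented parts box, 75 x 110 x 28 mm, on the worktop behind the jig; leave it alone
- beaker_small: small glass beaker, 41 mm across, 50 mm tall, left of the jig; leave it alone

How it is judged:
By the outcome, as a careful person would: the job done as asked, in the order asked, and still so for the second after the job is handed in, while the arm keeps its last pose, push and grip.
It also fails if it takes over 54 s, if anything falls off the work surface, if the arm or the gripper's body presses on something with over 40 N, if the wrist force passes 120 N, or if a joint passes its speed limit or range.

ROBOT

A 7-joint arm with a two-finger parallel gripper is mounted at the origin on a cart in front of the work surface, level with it; the furniture and walls round the work are solid. World frame = base frame: x ahead of the robot, y to its left, z up, the work surface at z = 0. Lengths are in m, angles in rad, forces in N, time in s.
With the tool pointing down it reaches from about 0.4 to 0.875 m from the base axis. Payload 6.5 kg.
Tool frame: the origin (TCP) lies between the finger pads; the fingertips stand finger_overhang ahead of it and the grasp point (between the pads) lies 2 mm behind it (finger_overhang is the distance from the TCP to the fingertips, in m); z points along the fingers, y is the line along which they close (so a half turn about z gives the same grasp; the last joint's range is limited). The gripper opens to 85 mm and grips with 20 to 120 N. Pads are 22 mm wide; open, the fingers measure 114 mm over their backs; the gripper's body (76 mm by 85 mm) begins 54 mm behind the grasp point. The pads swing forward as they close: fully open they stand 13 mm farther back than shut.
Start: joints at [1.17, 0.536, -0.004, 1.538, 0.003, 1.067, -0.071], TCP at [0.214, -0.614, 0.213] pointing down, gripper open.
Joint ranges: [-2.7, 2.7], [-0.37, 2.16], [-1.27, 1.26], [0.24, 2.4], [-1.31, 4.45], [0.19, 1.91], [-2.76, 2.76]. Speed limits (rad/s): [2.39, 2.39, 3.14, 3.14, 3.14, 3.14, 3.14].

INTERFACE

Orientations are given as a rotation vector (axis times angle).
In Python, from rig import observe, read_camera, camera_params, finish_job, finger_overhang gives the robot as it stands.
- The arm moves only by the tool carry_out, never from a script. Its argument "moves" is a list of rows, each a list of 7 numbers: the finger opening in mm, from 0 to 85.4, then the shift along the tool's x, y, z in mm, then the turn, a rotation vector about the tool's x, y, z in rad. In form: [[fingers, tx, ty, tz, rx, ry, rz], ...]. A call has 1 to 20 rows; each row shifts and turns the commanded pose from where the row before left it, along the tool's axes as they then stand; what a row does not reach is not made up. A row lasts 1/10 s, in which the tool goes at most 50 mm and 8.59 degrees, less where a joint would pass 70% of its speed; a pose out of reach is approached as far as the arm can. A call with a gripper value outside its range is refused whole. The fingers move at their own pace and stop on an object; "newtons" is the grip in N (left out, the last holds). Time passes only in rows, so rows that do not move let the fingers close. It gives the time, the measured TCP pose, the force, the opening and the grip force at its end, in the units of the state.
- observe(): the state, without advancing time (a new reading comes with each control period).
- read_camera(name): name is "side" or "top"; returns (picture, depth): 400x640x3 uint8, red, green, blue; 400x640 float32, m along the optical axis (not along the pixel's ray), 0 where there is no reading.
- camera_params(name): a dict with "camera_matrix" (3x3 intrinsics, pixels), "camera_from_world" (4x4, takes a point from world to camera coordinates). Camera axes: x right, y up, looking along -z (the intrinsics and any distortion apply to the point x, -y, -z); pixel columns grow to the right and rows downward; lengths in m; the calibration is good to about 2 mm. A picture is of the moment at which its call begins. camera_params takes no time and is no camera call.
- finish_job(): hands the job in; it is judged then, once.
The state is a dict: "time_s": time; "joints": joint angles; "dq": joint speeds; "joint_torque": joint torques, N m; "eef_pos": TCP position; "orientation": TCP orientation; "force": force on the tool from outside, world axes, zero at the start; "moment": the same for the moment, N m; "opening": opening from 0.0 (shut) to 1.0 (fully open); "grip_force": force on a finger pad.
Only numpy, scipy, OpenCV 4.12 (cv2) and the standard library are available. Lean on these libraries where they do the work, as an engineer would, in place of code of your own. Each camera call takes 0.05 s, during which the arm holds its last target. There are 200 camera calls.

## Working session

There is one attempt and no reset: what is moved stays moved. The work goes in short steps, Python scripts to look and compute and a tool call to move; the robot and the scene stay as the last step left them, time stands still between calls to the robot, and variables do not carry over. Pictures are saved under pics/ and viewed, at most 10 in all, crops included, and the job is handed in when it is done.

Besides the shell and the picture viewer there is one more tool, called by a JSON object that holds its "name" and its "arguments", one argument or row to a line. carry_out: Moves the arm, as the interface text tells. Its arguments: {"type":"object","properties":{"moves":{"type":"array"},"newtons":{"type":"number"}},"required":["moves"]}

```bash
mkdir -p pics; ls; cat > h.py <<'E'
import numpy as np, cv2
from rig import *
def grab(n,f):
    p,d=read_camera(n); cv2.imwrite(f'pics/{f}.png',cv2.cvtColor(p,cv2.COLOR_RGB2BGR)); np.save(f'pics/{f}.npy',d); return p,d
def at_z(n,u,v,z):
    c=camera_params(n); K=np.array(c['camera_matrix']); T=np.array(c['camera_from_world'])
    r=np.linalg.inv(K)@[u,v,1]; r=r*[1,-1,-1]
    o=-T[:3,:3].T@T[:3,3]; w=T[:3,:3].T@r
    return o+w*(z-o[2])/w[2]
def proj(n,X):
    c=camera_params(n); K=np.array(c['camera_matrix']); T=np.array(c['camera_from_world'])
    p=T[:3,:3]@X+T[:3,3]; q=K@(p*[1,-1,-1]); return q[:2]/q[2]
E
python3 - <<'E'
from h import *
np.set_printoptions(precision=4,suppress=True)
print(observe(),finger_overhang)
for n in('top','side'):
    grab(n,n+'0'); c=camera_params(n); print(c)
E
```

```text
pics
{'time_s': 0.0, 'joints': array([ 1.1698,  0.5372, -0.0044,  1.5388,  0.0026,  1.0673, -0.0712]), 'dq': array([-0.0002,  0.0004,  0.0006,  0.0005, -0.0018,  0.0008,  0.    ]), 'joint_torque': array([  0.0001, -58.3413,   1.0489, -25.9103,   0.0124,   0.0095,
         0.    ]), 'eef_pos': array([ 0.2133, -0.6133,  0.2122]), 'orientation': array([-3.096 , -0.5233,  0.0006]), 'force': array([-0.0127, -0.2714, -0.3941]), 'moment': array([-0.0425,  0.048 , -0.0274]), 'grip_force': 0.0, 'opening': 0.9983558312673567} 0.017
{'camera_matrix': array([[439.8675,   0.    , 324.7245],
       [  0.    , 439.8675, 204.7805],
       [  0.    ,   0.    ,   1.    ]]), 'camera_from_world': array([[-0.0108, -0.9997, -0.0211, -0.0479],
       [ 0.9959, -0.0127,  0.0892, -0.5511],
       [-0.0894, -0.0201,  0.9958, -1.0005],
       [ 0.    ,  0.    ,  0.    ,  1.    ]])}
{'camera_matrix': array([[385.1328,   0.    , 317.7979],
       [  0.    , 385.1328, 195.9563],
       [  0.    ,   0.    ,   1.    ]]), 'camera_from_world': array([[ 0.9642, -0.2643,  0.0196, -0.5654],
       [ 0.1203,  0.5026,  0.8561, -0.1087],
       [-0.2361, -0.8231,  0.5164, -0.8201],
       [ 0.    ,  0.    ,  0.    ,  1.    ]])}
```

View pics/top0.png

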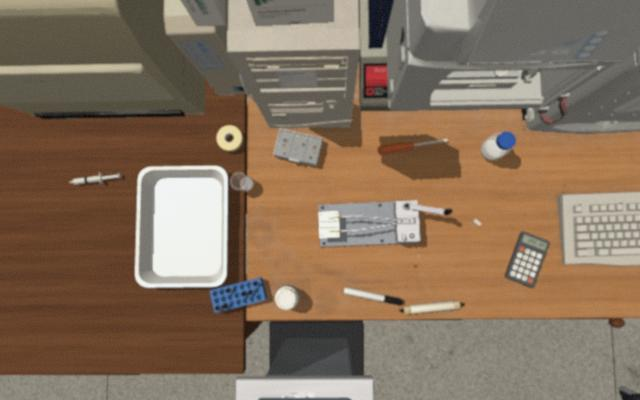

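View pics/side0.png

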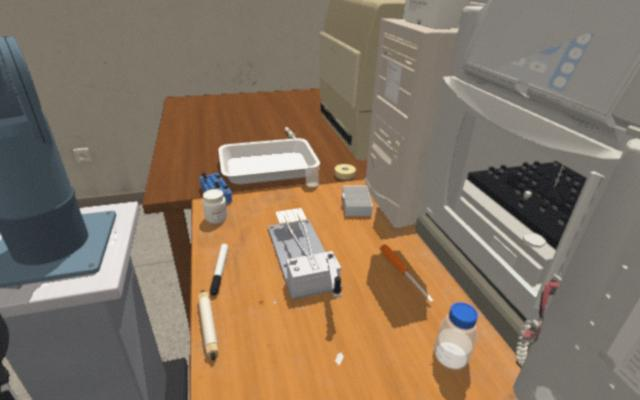

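The top view shows the jig at about (320-420, 200-245), with its tail block at the right and the keeper bar open, its black knob near (447, 211). In the side view the tail block is at about (310, 275) and the knob at (337, 285). I'll enlarge the jig.

```bash
python3 - <<'E'
import cv2,numpy as np
a=cv2.imread('pics/top0.png')[190:260,310:460]; cv2.imwrite('pics/tc.png',cv2.resize(a,(750,350),interpolation=cv2.INTER_CUBIC))
a=cv2.imread('pics/side0.png')[200:305,255:355]; cv2.imwrite('pics/sc.png',cv2.resize(a,(570,598),interpolation=cv2.INTER_CUBIC))
E
```

```text
(no output)
```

View pics/tc.png

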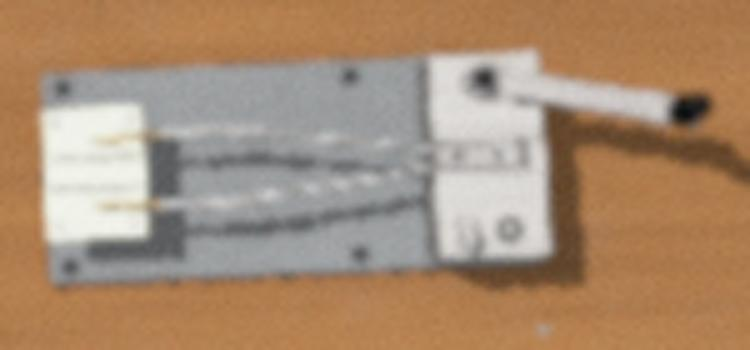

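View pics/sc.png

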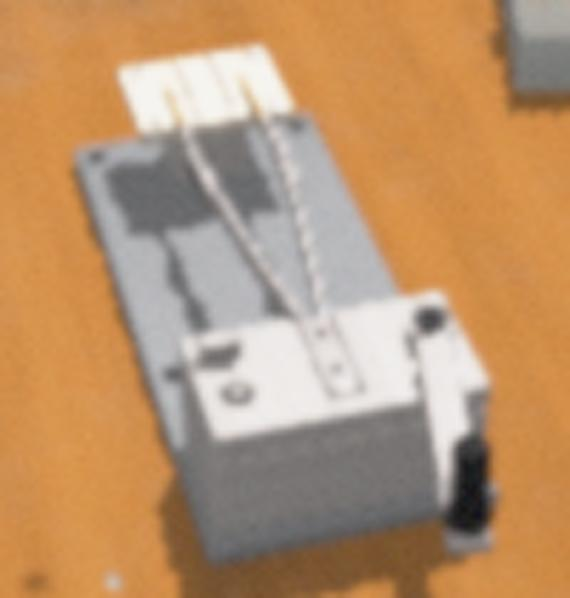

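The top crop shows the gauge plate corners at crop (42,108), (145,103), (152,236) and (48,242), and the tail block corners at (430,55), (537,50), (552,256) and (438,262). The pivot screw is near (485,80) and the knob at (690,108). The side crop agrees: the tail is in its slot and the bar is open. Next I'll fit the jig pose from both views.

```bash
cat > fit.py <<'E'
from h import *
from scipy.optimize import least_squares
np.set_printoptions(precision=4,suppress=True)
T=lambda u,v:((u+.5)/5-.5+310,(v+.5)/5-.5+190)
S=lambda u,v:((u+.5)/5.7-.5+255,(v+.5)/5.695-.5+200)
g=.0435;b=.051
m={'g--':(-.030,.069,g),'g-+':(-.030,.115,g),'g++':(.030,.115,g),'g+-':(.030,.069,g),
'b--':(-.046,-.111,b),'b-+':(-.046,-.061,b),'b++':(.046,-.061,b),'b+-':(.046,-.111,b)}
ob={'top':{'g++':T(42,108),'g+-':T(145,103),'g--':T(152,236),'g-+':T(48,242),'b++':T(430,55),'b+-':T(537,50),'b--':T(552,256),'b-+':T(438,262)},
'side':{'g-+':S(120,68),'g++':S(265,45),'g+-':S(297,110),'g--':S(143,134),'b-+':S(184,340),'b++':S(440,293),'b+-':S(490,383),'b--':S(215,437)}}
def W(p,X):
    c,s=np.cos(p[2]),np.sin(p[2]); return np.array([p[0]+c*X[0]-s*X[1],p[1]+s*X[0]+c*X[1],X[2]])
def fit(cams):
    f=lambda p:np.concatenate([proj(n,W(p,m[k]))-ob[n][k] for n in cams for k in ob[n]])
    r=least_squares(f,[.53,-.1,0],loss='soft_l1'); return r.x,r.fun
if __name__=='__main__':
    for c in(['top'],['side'],['top','side']):
        p,r=fit(c);print(c,p,np.abs(r).max()); print(r.reshape(-1,2).T)
    p=fit(['top','side'])[0]
    c,s=np.cos(p[2]),np.sin(p[2])
    loc=lambda X:np.array([c*(X[0]-p[0])+s*(X[1]-p[1]),-s*(X[0]-p[0])+c*(X[1]-p[1])])*1e3
    for nm,n,q,z in(('pivot','top',T(485,80),.06),('pivot','side',S(431,320),.06),('knobtop','top',T(697,107),.088),('knobtop','side',S(472,443),.088),
      ('knobbase','top',T(680,109),.058),('knobbase','side',S(465,527),.058),('tipn','top',T(97,205),g),('tipf','top',T(97,138),g),('tipn','side',S(168,88),g),('tipf','side',S(243,75),g),('tail end','top',T(525,153),b),('tail end','side',S(345,392),b)):
        X=at_z(n,*q,z); print(nm,n,X,loc(X))
E
python3 fit.py
```

```text
['top'] [ 0.5073 -0.1553  0.0297] 0.6013490871732756
[[ 0.1125 -0.3467 -0.6013 -0.0519 -0.1819  0.5796  0.0234  0.4738]
 [ 0.1409  0.2937  0.0427 -0.3266  0.1778  0.2391 -0.155  -0.4445]]
['side'] [ 0.5079 -0.1553  0.0285] 0.913887438819188
[[-0.084   0.008  -0.2883  0.1541 -0.9139  0.4913  0.4973 -0.0337]
 [-0.1457  0.1334 -0.4143 -0.4987 -0.2401 -0.3782  0.561   0.556 ]]
['top', 'side'] [ 0.5076 -0.1553  0.0292] 1.0274273516146764
[[ 0.1232 -0.3363 -0.6047 -0.0551 -0.1677  0.5941  0.0164  0.4666 -0.2317
  -0.1371 -0.4255  0.0146 -1.0274  0.3794  0.3973 -0.1343]
 [-0.012   0.1512 -0.1008 -0.4806  0.0642  0.137  -0.258  -0.5591 -0.1047
   0.1639 -0.3829 -0.4559 -0.1877 -0.3485  0.591   0.6114]]
pivot top [ 0.5431 -0.2383  0.06  ] [ 33.0283 -83.9973]
pivot side [ 0.5438 -0.2389  0.06  ] [ 33.7348 -84.5238]
knobtop top [ 0.5278 -0.3249  0.088 ] [  15.2013 -170.1081]
knobtop side [ 0.5287 -0.3257  0.088 ] [  16.0687 -170.8962]
knobbase top [ 0.5291 -0.3252  0.058 ] [  16.5528 -170.3997]
knobbase side [ 0.527  -0.3286  0.058 ] [  14.3344 -173.7673]
tipn top [ 0.4897 -0.0638  0.0435] [-15.232   91.9999]
tipf top [ 0.5202 -0.0642  0.0435] [15.241  90.7528]
tipn side [ 0.4905 -0.0604  0.0435] [-14.3141  95.453 ]
tipf side [ 0.5212 -0.0583  0.0435] [16.4071 96.6222]
tail end top [ 0.5106 -0.2569  0.051 ] [   0.0597 -101.5739]
tail end side [ 0.5101 -0.256   0.051 ] [  -0.4343 -100.6956]
```

The jig is at (0.5076, -0.1553) with yaw 0.029. The bar is open about 1.36 rad, the knob is at about (0.528, -0.3265), and both views agree to about 1 mm. I'll move above the knob and turn the tool so its closing line follows the arc.

{"name": "carry_out", "arguments": {
  "moves": [
    [50, 39, -17, 6, 0, 0, 0],
    [50, 39, -17, 6, 0, 0, 0],
    [50, 39, -17, 6, 0, 0, 0],
    [50, 39, -17, 6, 0, 0, 0],
    [50, 39, -17, 6, 0, 0, 0],
    [50, 39, -17, 6, 0, 0, 0],
    [50, 39, -17, 6, 0, 0, 0],
    [50, 39, -17, 6, 0, 0, 0],
    [50, 39, -17, 6, 0, 0, 0],
    [50, 39, -17, 6, 0, 0, 0],
    [50, 0, 0, 0, 0, 0, -0.132],
    [50, 0, 0, 0, 0, 0, -0.132],
    [50, 0, 0, 0, 0, 0, -0.132],
    [50, 0, 0, 0, 0, 0, -0.132],
    [50, 0, 0, 0, 0, 0, -0.132],
    [50, 0, 0, 0, 0, 0, -0.132],
    [50, 0, 0, 0, 0, 0, -0.132],
    [50, 0, 0, 0, 0, 0, -0.132],
    [50, 0, 0, 0, 0, 0, 0],
    [50, 0, 0, 0, 0, 0, 0]
  ],
  "newtons": 20
}}

```text
time_s: 2.1
eef_pos: [0.5258, -0.3252, 0.1528]
orientation: [-2.415, -2.008, 0.0]
force: [-0.2, -0.4, 0.5]
opening: 0.584
grip_force: 0.0
```

```bash
cat >> h.py <<'E'
from scipy.spatial.transform import Rotation as R
def state():
    s=observe(); Rm=R.from_rotvec(s['orientation']).as_matrix()
    print('t',round(s['time_s'],2),'pos',s['eef_pos'].round(4),'yaw_y',np.degrees(np.arctan2(Rm[1,1],Rm[0,1])).round(2),'z',Rm[:,2].round(3),'F',s['force'].round(2),'M',s['moment'].round(2),'open',round(s['opening']*85.4,2),'grip',s['grip_force'],'q',s['joints'].round(2))
    return s['eef_pos'],Rm
def togo(X): 
    p,Rm=state(); print('to go tool mm',((np.array(X)-p)@Rm*1e3).round(1))
E
python3 -c "
from h import *
togo([.528,-.3265,.08])"
```

```text
t 2.1 pos [ 0.5258 -0.3252  0.1528] yaw_y -10.52 z [-0.  0. -1.] F [-0.22 -0.39  0.51] M [0.02 0.   0.01] open 49.9 grip 0.0 q [ 0.72  0.57 -0.34  1.66  0.22  0.94  0.12]
to go tool mm [-0.9  2.5 72.8]
```

{"name": "carry_out", "arguments": {
  "moves": [
    [50, -1, 2.5, 20, 0, 0, 0],
    [50, 0, 0, 20, 0, 0, 0],
    [50, 0, 0, 20, 0, 0, 0],
    [50, 0, 0, 12, 0, 0, 0],
    [17, 0, 0, 0, 0, 0, 0],
    [17, 0, 0, 0, 0, 0, 0],
    [17, 0, 0, 0, 0, 0, 0],
    [17, 0, 0, 0, 0, 0, 0]
  ]
}}

```text
time_s: 2.9
eef_pos: [0.529, -0.327, 0.0821]
orientation: [2.411, 2.011, 0.001]
force: [0.5, 1.0, 0.2]
opening: 0.2
grip_force: 0.0
```

```bash
python3 - <<'E'
from h import *
togo([.528,-.3265,.08])
p,_=grab('top','t1');q,_=grab('side','s1')
a=cv2.resize(p[170:260,380:500],None,fx=3.3,fy=5,interpolation=cv2.INTER_CUBIC)
a=cv2.resize(p[180:260,390:490],(500,400),interpolation=cv2.INTER_CUBIC)
b=cv2.resize(q[210:310,280:355],(300,400),interpolation=cv2.INTER_CUBIC)
cv2.imwrite('pics/c1.png',np.hstack([a,b])[:,:,::-1])
E
```

```text
t 2.9 pos [ 0.529  -0.327   0.0821] yaw_y -10.33 z [ 0.001 -0.001 -1.   ] F [0.46 1.01 0.19] M [ 0.02 -0.02 -0.  ] open 17.04 grip 0.0 q [ 0.7   0.67 -0.31  1.69  0.26  0.82  0.09]
to go tool mm [ 0.3 -1.1  2.1]
```

View pics/c1.png

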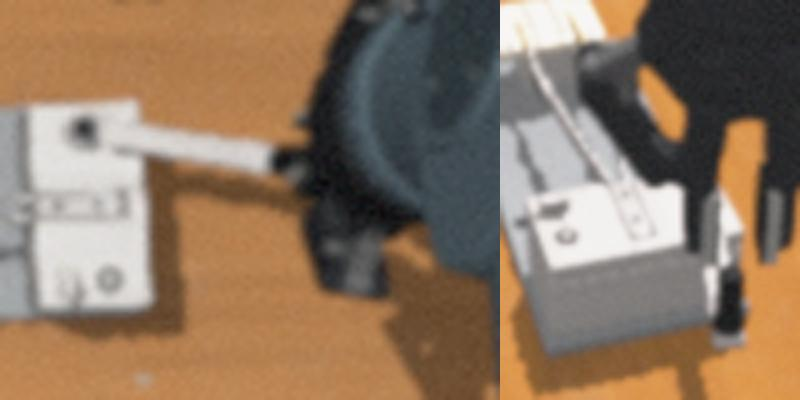

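In the left (top) part the gripper hides the knob, whose edge shows at about (290,162). In the right (side) part the fingertips are at about (708,255) and (768,260), while the knob spans rows 265-335 at column 730. The fingers look too high or too near the pivot, so I'll check by projection.

```bash
python3 - <<'E'
from h import *
np.set_printoptions(precision=1,suppress=True)
f=lambda X:(proj('side',np.array(X))-[280,210]+.5)*4+[500,0]
d=np.load('pics/s1.npy')
for z in(.058,.065,.088): print(z,'knob',f([.528,-.3265,z]),'tcp',f([.529,-.327,z]))
yt=np.array([.984,-.18,0])
for z in (.065,.075,.085): print('fing',z,f(np.array([.529,-.327,z])-yt*.0155),f(np.array([.529,-.327,z])+yt*.0155))
c=camera_params('side');K=np.array(c['camera_matrix']);T=np.array(c['camera_from_world'])
for u,v in((733,275),(730,320),(705,240),(770,240),(730,340)):
    i,j=int(v/4+210),int((u-500)/4+280); dd=d[i,j]
    q=np.linalg.inv(K)@[j,i,1]*dd*[1,-1,-1]; print(u,v,dd,np.round(T[:3,:3].T@(q-T[:3,3]),4))
E
```

```text
0.058 knob [727.4 326.5] tcp [730.  326.9]
0.065 knob [728.1 314.3] tcp [730.8 314.7]
0.088 knob [730.6 273.1] tcp [733.4 273.5]
fing 0.065 [693.8 316.5] [767.6 312.9]
fing 0.075 [694.6 298.7] [769.  295.2]
fing 0.085 [695.4 280.7] [770.4 277.2]
733 275 0.6310564 [ 0.5 -0.3  0.1]
730 320 0.6394899 [ 0.5 -0.3  0.1]
705 240 0.6059722 [ 0.5 -0.3  0.1]
770 240 0.60925937 [ 0.5 -0.3  0.1]
730 340 0.6428078 [ 0.5 -0.3  0.1]
```

```bash
python3 - <<'E'
from h import *
d=np.load('pics/s1.npy')
c=camera_params('side');K=np.array(c['camera_matrix']);T=np.array(c['camera_from_world'])
for u in (708,734,768):
  for v in range(200,345,10):
    i,j=int(v/4+210),int((u-500)/4+280); dd=d[i,j]
    q=np.linalg.inv(K)@[j,i,1]*dd*[1,-1,-1]; print(u,v,T[:3,:3].T@(q-T[:3,3]))
E
```

```text
708 200 [ 0.51470127 -0.33472906  0.13536377]
708 210 [ 0.51517155 -0.33384351  0.13048921]
708 220 [ 0.51526172 -0.33430464  0.12474651]
708 230 [ 0.51547805 -0.33416428  0.12046959]
708 240 [ 0.51535973 -0.33523796  0.11521138]
708 250 [ 0.51567592 -0.33481811  0.11059621]
708 260 [ 0.51545987 -0.33618217  0.10554088]
708 270 [ 0.53173052 -0.28994201  0.05579116]
708 280 [ 0.52876565 -0.29927605  0.05793647]
708 290 [ 0.52724469 -0.3041808   0.05814973]
708 300 [ 0.52573777 -0.30930952  0.05630902]
708 310 [ 0.52448325 -0.31343733  0.05585768]
708 320 [ 0.52119785 -0.32361957  0.05946118]
708 330 [ 0.52145753 -0.3234169   0.05458744]
708 340 [ 0.53761078 -0.27832025 -0.00097482]
734 200 [ 0.5782285  -0.18868029  0.00095171]
734 210 [ 0.57710938 -0.1924519  -0.00106848]
734 220 [ 0.55392297 -0.25644475  0.05021406]
734 230 [ 0.55247223 -0.26102972  0.04959806]
734 240 [ 0.55190501 -0.26354362  0.04460949]
734 250 [ 0.55290735 -0.26149213  0.03768661]
734 260 [ 0.55290857 -0.262483    0.03113928]
734 270 [ 0.52990331 -0.3250723   0.08796908]
734 280 [ 0.52813924 -0.33069429  0.086912
[... 293 characters left out ...]
3789926 -0.33885194  0.13398012]
768 210 [ 0.5386088  -0.33772275  0.12883218]
768 220 [ 0.53820135 -0.33969195  0.12444697]
768 230 [ 0.53854694 -0.3394781   0.12007125]
768 240 [ 0.53897609 -0.33938773  0.11366361]
768 250 [ 0.53954035 -0.33864784  0.1086909 ]
768 260 [ 0.53989412 -0.33876322  0.10235355]
768 270 [ 5.80397190e-01 -2.39938197e-01 -4.88219654e-04]
768 280 [ 0.57805435 -0.24690891 -0.00151159]
768 290 [ 5.75761454e-01 -2.53334275e-01 -3.07757382e-04]
768 300 [ 0.57343273 -0.26023505 -0.00116956]
768 310 [ 0.57156027 -0.2656049  -0.00086841]
768 320 [ 0.56887163 -0.27334727 -0.0006132 ]
768 330 [ 0.56739551 -0.27772805 -0.00119592]
768 340 [ 0.56549859 -0.28351594 -0.00282451]
```

```bash
cat >> h.py <<'E'
def xyz(n,d):
    c=camera_params(n);K=np.array(c['camera_matrix']);T=np.array(c['camera_from_world'])
    j,i=np.meshgrid(np.arange(640),np.arange(400)); 
    P=np.stack([j,i,np.ones_like(i)],-1)@np.linalg.inv(K).T*d[...,None]*[1,-1,-1]
    return (P-T[:3,3])@T[:3,:3]
E
python3 - <<'E'
from h import *
np.set_printoptions(precision=3,suppress=True)
for k in range(2):
    p,d=grab('side','s2%d'%k); X=xyz('side',d)
    M=(np.abs(X[...,0]-.529)<.06)&(X[...,1]<-.30)&(X[...,1]>-.4)&(X[...,2]>.092)&(X[...,2]<.3)
    z=X[M]; h=np.histogram(z[:,2],bins=np.arange(.09,.25,.01))
    print(h[0], z[:,2].min(), [ (z[(z[:,2]>a)&(z[:,2]<a+.01)][:,0].min(),z[(z[:,2]>a)&(z[:,2]<a+.01)][:,0].max()) for a in (.1,.12,.14,.16,.18,.2)])
state()
p,d=grab('side','s3')
E
```

```text
[  2  57  98 102  89 161 345 223 298 346 492 437 191  58 299] 0.09970164264578979 [(np.float64(0.5074826075949208), np.float64(0.5488639493560964)), (np.float64(0.506823196880627), np.float64(0.5494278941123163)), (np.float64(0.4866256619747256), np.float64(0.5660644948840314)), (np.float64(0.47606200806421334), np.float64(0.5779155155254593)), (np.float64(0.4690361110700371), np.float64(0.5877230408921414)), (np.float64(0.4777763932525407), np.float64(0.5809405775172676))]
[  1  63  97 103  82 160 352 221 293 353 477 446 180  61 302] 0.09931214621205658 [(np.float64(0.5076078313793315), np.float64(0.5490200787076424)), (np.float64(0.5066498369193282), np.float64(0.5495756809155492)), (np.float64(0.4867802264369711), np.float64(0.5663206322876752)), (np.float64(0.4761824941215496), np.float64(0.5784383013156891)), (np.float64(0.4690515290330403), np.float64(0.5881712932610624)), (np.float64(0.47653748393305256), np.float64(0.580305303775809))]
t 3.1 pos [ 0.528 -0.327  0.082] yaw_y -10.32 z [ 0. -0. -1.] F [ 0.44  0.76 -0.55] M [-0.06 -0.03 -0.  ] open 17.33 grip 0.0 q [ 0.7   0.67 -0.31  1.69  0.26  0.82  0.09]
```

Depth puts the fingertips at z≈0.101 with the reported TCP at 0.082. That doesn't fit the stated 17 mm overhang, which would put them at 0.065. I'll open a little, go down in a small step, and check both the force and the picture.

{"name": "carry_out", "arguments": {
  "moves": [
    [32, 0, 0, 0, 0, 0, 0],
    [32, 0, 0, 0, 0, 0, 0],
    [32, 0, 0, 2, 0, 0, 0],
    [32, 0, 0, 2, 0, 0, 0],
    [32, 0, 0, 2, 0, 0, 0],
    [32, 0, 0, 1, 0, 0, 0],
    [32, 0, 0, 0, 0, 0, 0]
  ]
}}

```text
time_s: 3.85
eef_pos: [0.5282, -0.3265, 0.0738]
orientation: [-2.412, -2.013, 0.0]
force: [0.0, 0.5, 0.2]
opening: 0.373
grip_force: 0.0
```

```bash
cat >> h.py <<'E'
def tips(name,ymin,ymax,zmin=.05):
    p,d=grab('side',name); X=xyz('side',d); e=observe()['eef_pos']
    c=(X[...,1]<e[1]+ymax)&(X[...,1]>e[1]+ymin)&(X[...,2]<.13)&(X[...,2]>zmin)
    for lo,hi in((-.04,-.007),(.007,.04)):
        m=c&(X[...,0]-e[0]>lo)&(X[...,0]-e[0]<hi); z=X[m]
        if len(z): print(len(z),'x',z[:,0].min().round(4),z[:,0].max().round(4),'y',np.median(z[:,1]).round(4),'zlow',np.percentile(z[:,2],[0,2,10]).round(4))
    return p,d
E
python3 - <<'E'
from h import *
state(); p,d=tips('s4',-.02,-.003)
cv2.imwrite('pics/c2.png',cv2.resize(p[150:320,250:400],(529,600),interpolation=cv2.INTER_CUBIC)[:,:,::-1])
E
```

```text
t 3.85 pos [ 0.5282 -0.3265  0.0738] yaw_y -10.31 z [-0.  0. -1.] F [0.01 0.5  0.18] M [0.   0.07 0.02] open 31.83 grip 0.0 q [ 0.7   0.68 -0.31  1.7   0.27  0.81  0.09]
80 x 0.5034 0.5205 y -0.3327 zlow [0.0563 0.0797 0.0977]
144 x 0.5422 0.5565 y -0.3386 zlow [0.0939 0.0954 0.0998]
```

View pics/c2.png

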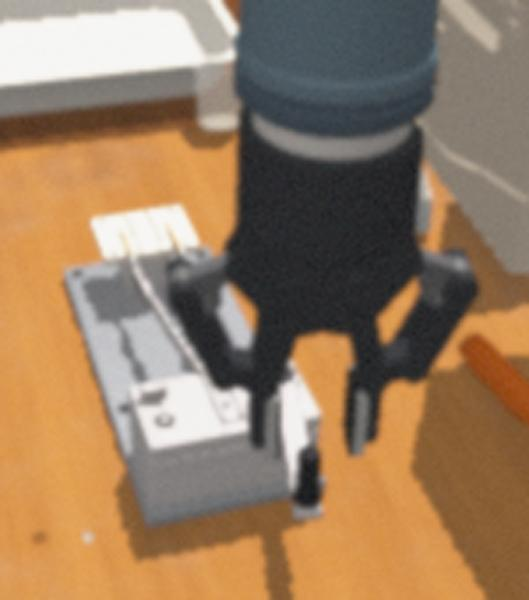

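The fingertips, at about (260,445) and (360,450), are clearly above the knob, whose top is at about (313,452). So they stand 20 mm above the reported TCP. I'll use that measured offset and go down another 28 mm in small steps.

{"name": "carry_out", "arguments": {
  "moves": [
    [32, 0, 0, 5, 0, 0, 0],
    [32, 0, 0, 5, 0, 0, 0],
    [32, 0, 0, 5, 0, 0, 0],
    [32, 0, 0, 5, 0, 0, 0],
    [32, 0, 0, 4, 0, 0, 0],
    [32, 0, 0, 3, 0, 0, 0],
    [32, 0, 0, 0, 0, 0, 0]
  ]
}}

```text
time_s: 4.6
eef_pos: [0.528, -0.3264, 0.0465]
orientation: [-2.411, -2.012, 0.0]
force: [0.1, -0.2, -0.1]
opening: 0.371
grip_force: 0.0
```

```bash
python3 - <<'E'
from h import *
state(); p,d=tips('s5',-.02,-.003,.06)
cv2.imwrite('pics/c3.png',cv2.resize(p[220:310,290:380],(600,600),interpolation=cv2.INTER_CUBIC)[:,:,::-1])
E
```

```text
t 4.6 pos [ 0.528  -0.3264  0.0465] yaw_y -10.3 z [-0.001  0.    -1.   ] F [ 0.14 -0.2  -0.08] M [-0.04 -0.06  0.01] open 31.69 grip 0.0 q [ 0.69  0.72 -0.3   1.71  0.28  0.76  0.08]
161 x 0.4885 0.5109 y -0.3331 zlow [0.0689 0.0704 0.0768]
318 x 0.5398 0.5682 y -0.3396 zlow [0.068  0.0699 0.0768]
```

View pics/c3.png

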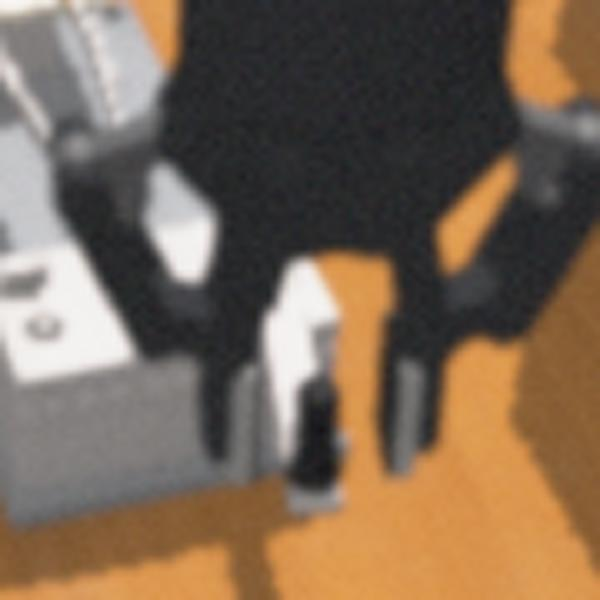

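The fingers stand on both sides of the knob (black post at (315,430), pads at (245,420) and (405,415)), tips at z≈0.069. I'll close to 17 mm around it and swing along the arc to about 0.3 rad.

{"name": "carry_out", "arguments": {
  "moves": [
    [17, 0, 0, 0, 0, 0, 0],
    [17, 0, 0, 0, 0, 0, 0],
    [17, 0, 0, 0, 0, 0, 0],
    [17, 0.3, -7.2, 0, 0, 0, 0.08],
    [17, 0.3, -7.2, 0, 0, 0, 0.08],
    [17, 0.3, -7.2, 0, 0, 0, 0.08],
    [17, 0.3, -7.2, 0, 0, 0, 0.08],
    [17, 0.3, -7.2, 0, 0, 0, 0.08],
    [17, 0.3, -7.2, 0, 0, 0, 0.08],
    [17, 0.3, -7.2, 0, 0, 0, 0.08],
    [17, 0.3, -7.2, 0, 0, 0, 0.08],
    [17, 0.3, -7.2, 0, 0, 0, 0.08],
    [17, 0.3, -7.2, 0, 0, 0, 0.08],
    [17, 0.3, -7.2, 0, 0, 0, 0.08],
    [17, 0.3, -7.2, 0, 0, 0, 0.08],
    [17, 0.3, -7.2, 0, 0, 0, 0.08],
    [17, 0, 0, 0, 0, 0, 0]
  ]
}}

```text
time_s: 6.35
eef_pos: [0.4598, -0.2679, 0.0472]
orientation: [-3.093, -0.549, 0.0]
force: [0.4, 0.1, 0.0]
opening: 0.197
grip_force: 0.0
```

```bash
cat >> h.py <<'E'
def arc():
    p,Rm=state(); v=p[:2]-[.5440,-.2382]; print('tool theta',np.arctan2(-v[1],-v[0])-.0292,'r',np.hypot(*v))
E
python3 - <<'E'
from h import *
arc(); p,d=grab('side','s6'); q,_=grab('top','t6')
cv2.imwrite('pics/c4.png',np.hstack([cv2.resize(p[210:310,260:360],(400,400),interpolation=cv2.INTER_CUBIC),cv2.resize(q[180:280,370:470],(400,400),interpolation=cv2.INTER_CUBIC)])[:,:,::-1])
E
```

```text
t 6.35 pos [ 0.4598 -0.2679  0.0472] yaw_y -69.87 z [-0.  0. -1.] F [0.39 0.07 0.03] M [ 0.02  0.02 -0.  ] open 16.84 grip 0.0 q [ 0.47  0.59 -0.04  1.95  0.04  0.6  -0.81]
tool theta 0.31009336194206394 r 0.0892806354939827
```

View pics/c4.png

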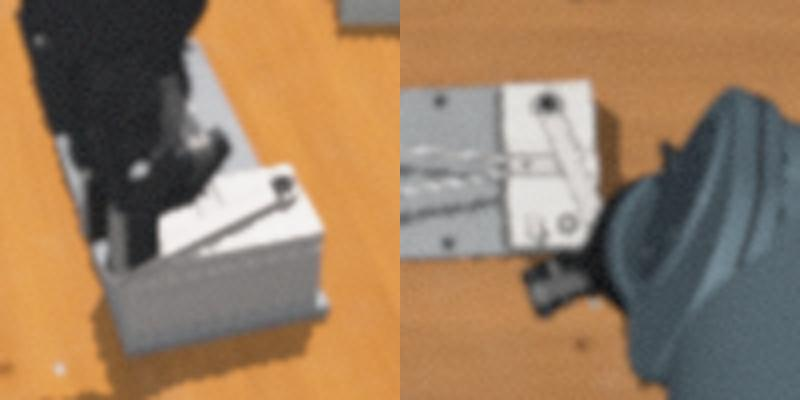

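The bar follows and now lies over the tail, with the pivot at (545,102) and the bar running to the knob near (590,215). I'll go on slowly over the ball.

{"name": "carry_out", "arguments": {
  "moves": [
    [17, 0.1, -2.7, 0, 0, 0, 0.03],
    [17, 0.1, -2.7, 0, 0, 0, 0.03],
    [17, 0.1, -2.7, 0, 0, 0, 0.03],
    [17, 0.1, -2.7, 0, 0, 0, 0.03],
    [17, 0.1, -2.7, 0, 0, 0, 0.03],
    [17, 0.1, -2.7, 0, 0, 0, 0.03],
    [17, 0.1, -2.7, 0, 0, 0, 0.03],
    [17, 0.1, -2.7, 0, 0, 0, 0.03],
    [17, 0.1, -2.7, 0, 0, 0, 0.03],
    [17, 0, -1.8, 0, 0, 0, 0.02],
    [17, 0, -0.9, 0, 0, 0, 0.01]
  ]
}}

```text
time_s: 7.55
eef_pos: [0.455, -0.2418, 0.047]
orientation: [-3.14, -0.079, 0.0]
force: [-1.5, -1.4, 0.3]
opening: 0.201
grip_force: 0.7
```

```bash
python3 -c "
from h import *
arc()"
```

```text
t 7.55 pos [ 0.455  -0.2418  0.047 ] yaw_y -87.13 z [-0.  0. -1.] F [-1.47 -1.43  0.29] M [-0.31  0.23  0.01] open 17.19 grip 0.7155794464051723 q [ 0.37  0.57  0.04  2.   -0.04  0.58 -1.08]
tool theta 0.011099059107294477 r 0.08907361048583788
```

{"name": "carry_out", "arguments": {
  "moves": [
    [17, 0, -1, 0, 0, 0, 0.01],
    [17, 0, -1, 0, 0, 0, 0.01],
    [17, 0, -1, 0, 0, 0, 0],
    [17, 0, 0, 0, 0, 0, 0]
  ]
}}

```text
time_s: 7.95
eef_pos: [0.4552, -0.2389, 0.0471]
orientation: [-3.141, -0.049, -0.0]
force: [-0.3, -1.1, 0.2]
opening: 0.2
grip_force: 0.0
```

```bash
python3 -c "
from h import *
arc()"
```

```text
t 7.95 pos [ 0.4552 -0.2389  0.0471] yaw_y -88.2 z [ 0.  0. -1.] F [-0.25 -1.05  0.22] M [ 0.01  0.02 -0.02] open 17.05 grip 0.0 q [ 0.36  0.56  0.04  2.01 -0.04  0.57 -1.1 ]
tool theta -0.02183092037086487 r 0.08881443583926131
```

{"name": "carry_out", "arguments": {
  "moves": [
    [17, 0, -1, 0, 0, 0, 0],
    [17, 0, -1, 0, 0, 0, 0],
    [17, 0, 0, 0, 0, 0, 0]
  ]
}}

```text
time_s: 8.25
eef_pos: [0.455, -0.2371, 0.0471]
orientation: [-3.141, -0.049, -0.0]
force: [0.4, -0.5, -0.2]
opening: 0.199
grip_force: 0.0
```

```bash
python3 -c "
from h import *
arc()"
```

```text
t 8.25 pos [ 0.455  -0.2371  0.0471] yaw_y -88.21 z [ 0.  0. -1.] F [ 0.44 -0.45 -0.22] M [-0.03  0.02  0.01] open 17.02 grip 0.0 q [ 0.36  0.56  0.05  2.01 -0.04  0.57 -1.11]
tool theta -0.041555795633001665 r 0.08903155123869418
```

{"name": "carry_out", "arguments": {
  "moves": [
    [17, 0, -1, 0, 0, 0, 0],
    [17, 0, -1, 0, 0, 0, 0],
    [17, 0, 0, 0, 0, 0, 0]
  ]
}}

```text
time_s: 8.55
eef_pos: [0.4549, -0.2366, 0.0472]
orientation: [3.14, 0.047, 0.001]
force: [0.4, -4.9, -1.9]
opening: 0.202
grip_force: 2.5
```

```bash
python3 - <<'E'
from h import *
arc(); p,d=grab('side','s7'); q,_=grab('top','t7')
cv2.imwrite('pics/c5.png',np.hstack([cv2.resize(p[220:300,260:340],(400,400),interpolation=cv2.INTER_CUBIC),cv2.resize(q[180:260,370:450],(400,400),interpolation=cv2.INTER_CUBIC)])[:,:,::-1])
E
```

```text
t 8.55 pos [ 0.4549 -0.2366  0.0472] yaw_y -88.29 z [ 0.001 -0.002 -1.   ] F [ 0.36 -4.91 -1.94] M [-1.05 -0.08 -0.04] open 17.28 grip 2.4917887151241302 q [ 0.35  0.56  0.05  2.01 -0.04  0.57 -1.11]
tool theta -0.04699076333878443 r 0.0890944787206171
```

View pics/c5.png

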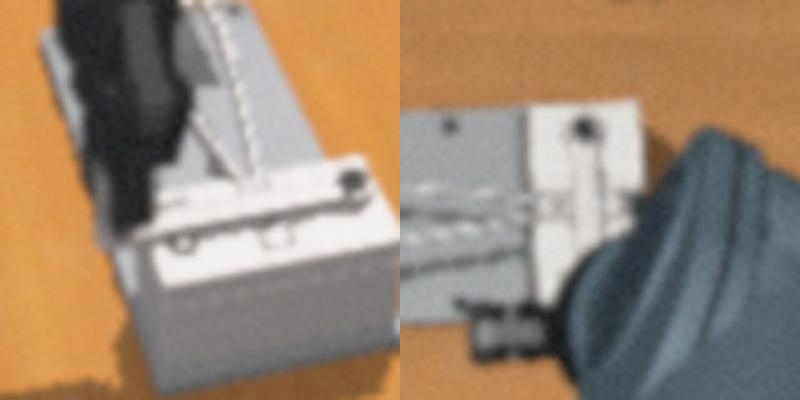

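The bar now lies straight across the slot against its stop. In the side view it runs from (130,235) to the pivot at (350,185), with the ball showing behind it at (180,240), and the push met 4.9 N. I'll give one more small push to be sure, then back off and rise.

{"name": "carry_out", "arguments": {
  "moves": [
    [17, 0, -1, 0, 0, 0, 0],
    [17, 0, 0, 0, 0, 0, 0]
  ]
}}

```text
time_s: 8.85
eef_pos: [0.455, -0.2365, 0.0473]
orientation: [3.139, 0.046, 0.002]
force: [0.5, -8.4, -2.4]
opening: 0.196
grip_force: 3.8
```

{"name": "carry_out", "arguments": {
  "moves": [
    [17, 0, 2.5, 0, 0, 0, 0],
    [17, 0, 2, 0, 0, 0, 0],
    [17, 0, 0, -20, 0, 0, 0],
    [17, 0, 0, -25, 0, 0, 0],
    [17, 0, 0, -30, 0, 0, 0],
    [55, 11, -22.4, 0, 0, 0, 0],
    [55, 11, -22.4, 0, 0, 0, 0],
    [55, 11, -22.4, 0, 0, 0, 0],
    [55, 11, -22.4, 0, 0, 0, 0],
    [55, 11, -22.4, 0, 0, 0, 0],
    [55, 0, 0, 0, 0, 0, -0.131],
    [55, 0, 0, 0, 0, 0, -0.131],
    [55, 0, 0, 0, 0, 0, -0.131],
    [55, 0, 0, 0, 0, 0, -0.131],
    [55, 0, 0, 0, 0, 0, -0.131],
    [55, 0, 0, 0, 0, 0, -0.131],
    [55, 0, 0, 0, 0, 0, -0.131],
    [55, 0, 0, 0, 0, 0, -0.131],
    [55, 0, 0, 0, 0, 0, -0.131],
    [55, 0, 0, 0, 0, 0, -0.131]
  ]
}}

```text
time_s: 10.85
eef_pos: [0.5061, -0.1244, 0.122]
orientation: [-2.455, -1.959, 0.0]
force: [0.4, -0.1, 0.3]
opening: 0.646
grip_force: 0.0
```

{"name": "carry_out", "arguments": {
  "moves": [
    [55, 0, 0, 0, 0, 0, -0.131],
    [55, 0, 0, 0, 0, 0, -0.131],
    [55, 0, 0, 0, 0, 0, 0]
  ]
}}

```text
time_s: 11.15
eef_pos: [0.5061, -0.1246, 0.122]
orientation: [-2.183, -2.258, -0.0]
force: [1.2, -1.4, -0.0]
opening: 0.645
grip_force: 0.0
```

```bash
python3 - <<'E'
from h import *
togo([.5068,-.1263,.026]); p,d=tips('s8',-.02,-.003,.05)
q,e=grab('top','t8'); X=xyz('top',e); m=(np.abs(X[...,0]-.455)<.02)&(np.abs(X[...,1]+.241)<.025)&(X[...,2]>.075)
print('knob',X[m].mean(0) if m.any() else None, m.sum(), 'expected shut', .5440-.09*np.cos(.0292), -.2382-.09*np.sin(.0292))
E
```

```text
t 11.15 pos [ 0.5061 -0.1246  0.122 ] yaw_y 1.92 z [-0.001  0.001 -1.   ] F [ 1.16 -1.41 -0.01] M [ 0.03 -0.03 -0.02] open 55.04 grip 0.0 q [ 0.43  0.47 -0.34  1.94  0.22  0.77 -0.  ]
to go tool mm [-1.8  0.7 96. ]
5 x 0.49 0.4938 y -0.1392 zlow [0.0502 0.0502 0.0502]
7 x 0.5186 0.5224 y -0.1327 zlow [0.0504 0.0504 0.0504]
knob None 0 expected shut 0.4540383660738464 -0.24082762655960085
```

The push against the stop reached 8.4 N with no movement, so the bar is shut. Next I'll lower part way with the fingers either side of the pads and check.

{"name": "carry_out", "arguments": {
  "moves": [
    [55, -1.8, 0.7, 20, 0, 0, 0],
    [55, 0, 0, 20, 0, 0, 0],
    [55, 0, 0, 20, 0, 0, 0],
    [55, 0, 0, 8, 0, 0, 0],
    [55, 0, 0, 0, 0, 0, 0]
  ]
}}

```text
time_s: 11.75
eef_pos: [0.5064, -0.1266, 0.0532]
orientation: [-2.186, -2.254, 0.002]
force: [0.1, -1.0, 0.3]
opening: 0.646
grip_force: 0.0
```

```bash
python3 - <<'E'
from h import *
togo([.5068,-.1263,.010]); p,d=tips('s9',-.02,-.003,.055)
X=xyz('side',d); m=(np.abs(X[...,0]-.455)<.012)&(np.abs(X[...,1]+.241)<.012)&(X[...,2]>.082)&(X[...,2]<.095); print('knob top',X[m].mean(0),m.sum())
cv2.imwrite('pics/c6.png',cv2.resize(p[180:290,250:370],(654,600),interpolation=cv2.INTER_CUBIC)[:,:,::-1])
E
```

```text
t 11.75 pos [ 0.5064 -0.1266  0.0532] yaw_y 1.77 z [-0.002  0.    -1.   ] F [ 0.15 -0.98  0.31] M [ 0.02  0.02 -0.03] open 55.19 grip 0.0 q [ 0.39  0.58 -0.3   1.97  0.28  0.64 -0.05]
to go tool mm [ 0.2  0.5 43.2]
140 x 0.4672 0.4811 y -0.1374 zlow [0.0779 0.0795 0.0851]
132 x 0.5341 0.5471 y -0.1357 zlow [0.0747 0.0776 0.083 ]
knob top [ 0.45363074 -0.24056755  0.08601235] 34
```

View pics/c6.png

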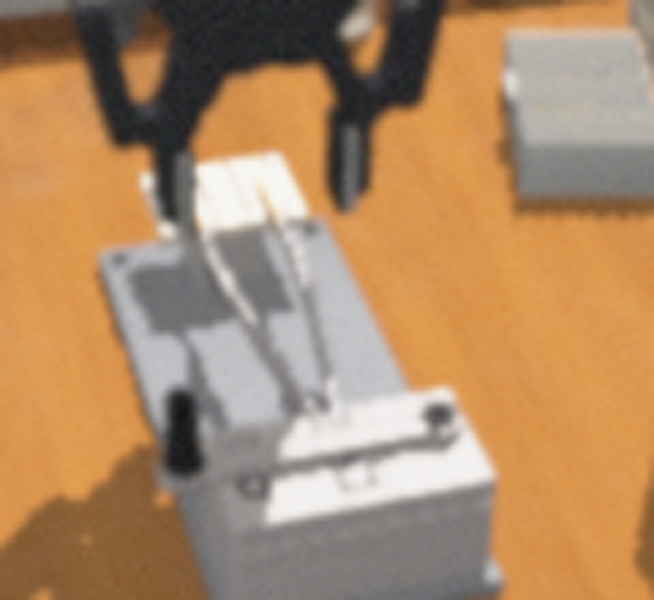

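The knob measures (0.4536, -0.2406) against (0.4540, -0.2408) expected when shut, so the bar is shut. The fingers hang clear on both sides of the tweezers ((180,190) and (347,170)), with tips at z≈0.077. I'll descend the rest and close to just over the rest width.

{"name": "carry_out", "arguments": {
  "moves": [
    [55, 0, 0, 12, 0, 0, 0],
    [55, 0, 0, 12, 0, 0, 0],
    [55, 0, 0, 10, 0, 0, 0],
    [55, 0, 0, 6, 0, 0, 0],
    [55, 0, 0, 3, 0, 0, 0],
    [42, 0, 0.5, 0, 0, 0, 0],
    [42, 0, 0, 0, 0, 0, 0],
    [42, 0, 0, 0, 0, 0, 0],
    [42, 0, 0, 0, 0, 0, 0]
  ]
}}

```text
time_s: 12.7
eef_pos: [0.508, -0.1271, 0.0114]
orientation: [2.185, 2.256, 0.0]
force: [-0.9, 0.2, 1.3]
opening: 0.492
grip_force: 0.0
```

```bash
python3 - <<'E'
from h import *
togo([.5068,-.1263,.010]); p,d=tips('s10',-.02,-.003,.02)
q,e=grab('top','t10')
cv2.imwrite('pics/c7.png',np.hstack([cv2.resize(p[190:280,260:350],(400,400),interpolation=cv2.INTER_CUBIC),cv2.resize(q[185:255,310:380],(400,400),interpolation=cv2.INTER_CUBIC)])[:,:,::-1])
E
```

```text
t 12.7 pos [ 0.508  -0.1271  0.0114] yaw_y 1.83 z [ 0.001 -0.    -1.   ] F [-0.91  0.2   1.28] M [ 0.04  0.   -0.01] open 42.05 grip 0.0 q [ 0.37  0.66 -0.27  1.97  0.31  0.55 -0.08]
to go tool mm [ 0.8 -1.2  1.4]
350 x 0.4686 0.4999 y -0.1384 zlow [0.0346 0.0385 0.0468]
307 x 0.5152 0.5472 y -0.1369 zlow [0.0323 0.0375 0.0466]
```

View pics/c7.png

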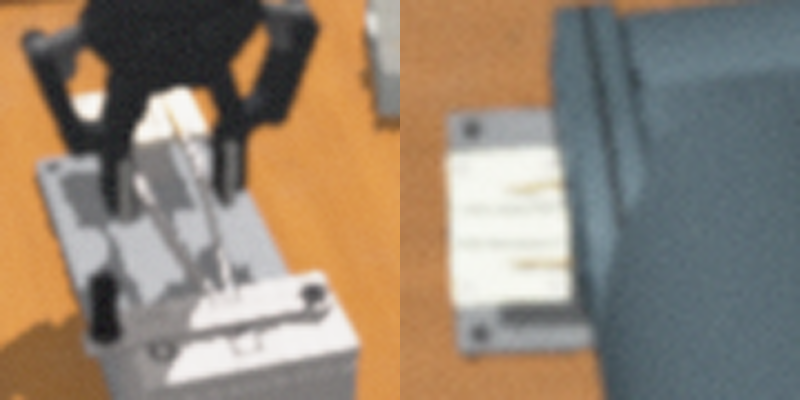

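In the side part the fingers are low on both sides of the jaws, and in the top part both beige tips are visible at (540,187) and (540,265), outside the lines at rows 208 and 243. I've now used my picture views (11 against the limit of 10), so I'll measure the tips numerically from here.

```bash
cat > meas.py <<'E'
from h import *
from fit import W
from scipy.ndimage import map_coordinates
from scipy.signal import find_peaks
P=[.5076,-.1553,.0292]
def meas(n=6,show=False):
    im=0;F=[];O=[];G=[];E=[]
    for _ in range(n):
        p,d=read_camera('top'); im=im+p.astype(float)/n
        s=observe(); F.append(s['force']);O.append(s['opening']*85.4);G.append(s['grip_force']);E.append(s['eef_pos'])
    xs=np.arange(-26,26.01,.25)
    def prof(ylo,yhi):
        a=0;ys=np.arange(ylo,yhi+.1,1.)
        for y in ys:
            uv=np.array([proj('top',W(P,(x*1e-3,y*1e-3,.0435))) for x in xs])
            a=a+np.stack([map_coordinates(im[...,c],[uv[:,1],uv[:,0]],order=1) for c in range(3)],-1)/len(ys)
        return a
    A=prof(83,91); B=prof(98,110)
    tan=A[:,0]-A[:,2]; tan=tan-np.median(tan); dark=np.median(B.sum(1))-B.sum(1)
    def peak(f,lo,hi):
        m=(xs>=lo)&(xs<=hi); i=np.flatnonzero(m)[np.argmax(f[m])]; w=np.abs(xs-xs[i])<=2.5; g=np.clip(f[w]-.25*f[i],0,None); return (g*xs[w]).sum()/g.sum()
    if show:
        print('tan',tan[::4].round(0)); print('dark',dark[::4].round(0))
    t=(peak(tan,-19,-1),peak(tan,1,19)); l=(peak(dark,-11,-3),peak(dark,3,11))
    print('t %.2f'%s['time_s'],'tips %.2f %.2f'%t,'gap %.2f'%(t[1]-t[0]),'lines %.2f %.2f'%l,'err near %.2f far %.2f'%(t[0]-l[0],t[1]-l[1]))
    print('F',np.mean(F,0).round(2),'sd',np.std(F,0).round(2),'open %.2f grip %.2f'%(np.mean(O),np.mean(G)),'pos',np.mean(E,0).round(4))
if __name__=='__main__':
    import sys; meas(show=len(sys.argv)>1)
E
python3 meas.py s
```

```text
Traceback (most recent call last):
  File "meas.py", line 28, in <module>
    import sys; meas(show=len(sys.argv)>1)
                ~~~~^^^^^^^^^^^^^^^^^^^^^^
  File "meas.py", line 18, in meas
    A=prof(83,91); B=prof(98,110)
                     ~~~~^^^^^^^^
  File "meas.py", line 15, in prof
    uv=np.array([proj('top',W(P,(x*1e-3,y*1e-3,.0435))) for x in xs])
                 ~~~~^^^^^^^^^^^^^^^^^^^^^^^^^^^^^^^^^^
  File "h.py", line 11, in proj
    c=camera_params(n); K=np.array(c['camera_matrix']); T=np.array(c['camera_from_world'])
ValueError: time passes only in moves, steps and waits
```

{"name": "carry_out", "arguments": {
  "moves": [
    [36, 0, 0, 1, 0, 0, 0],
    [36, 0, 0, 0, 0, 0, 0],
    [36, 0, 0, 0, 0, 0, 0],
    [33, 0, 0, 0, 0, 0, 0],
    [33, 0, 0, 0, 0, 0, 0],
    [33, 0, 0, 0, 0, 0, 0]
  ],
  "newtons": 20
}}

```text
time_s: 13.7
eef_pos: [0.5075, -0.1269, 0.0101]
orientation: [-2.185, -2.257, 0.0]
force: [-1.2, 0.8, 0.9]
opening: 0.388
grip_force: 1.5
```

```bash
python3 meas.py s
```

```text
Traceback (most recent call last):
  File "meas.py", line 28, in <module>
    import sys; meas(show=len(sys.argv)>1)
                ~~~~^^^^^^^^^^^^^^^^^^^^^^
  File "meas.py", line 18, in meas
    A=prof(83,91); B=prof(98,110)
                     ~~~~^^^^^^^^
  File "meas.py", line 15, in prof
    uv=np.array([proj('top',W(P,(x*1e-3,y*1e-3,.0435))) for x in xs])
                 ~~~~^^^^^^^^^^^^^^^^^^^^^^^^^^^^^^^^^^
  File "h.py", line 11, in proj
    c=camera_params(n); K=np.array(c['camera_matrix']); T=np.array(c['camera_from_world'])
ValueError: time passes only in moves, steps and waits
```

Too many camera_params calls, so I'll cache them.

```bash
sed -i 's/^from rig import \*/from rig import *\nfrom functools import lru_cache\ncamera_params=lru_cache(None)(camera_params)/' h.py; python3 meas.py s
```

```text
tan [-1. -1. -1. -1. -1. -1. -1. -1. -1. -1.  1.  3.  6. 13. 21. 22. 21. 18.
 11.  6.  3. -0. -1. -1. -1. -1. -1. -1. -1. -0.  0.  0.  0.  0. -0.  0.
  2.  4. 12. 20. 21. 20. 16.  9.  3.  1. -1. -1. -1. -1. -1. -1. -1.]
dark [ 3.  1.  1. -0. -1. -3. -5. -5. -5. -6. -6. -6. -6. -5. -1.  3. 14. 26.
 34. 41. 36. 22.  9.  2. -5. -6. -6. -4. -2.  5. 15. 25. 32. 38. 27. 14.
  6. -1. -5. -5. -6. -6. -5. -4. -3. -2. -0.  1.  2.  4.  5.  5. 12.]
t 14.30 tips -11.13 14.01 gap 25.14 lines -7.01 6.67 err near -4.12 far 7.34
F [-1.48  1.05  1.36] sd [0.24 0.38 0.61] open 33.09 grip 1.43 pos [ 0.5075 -0.1269  0.01  ]
```

The measurement works: the lines come out 13.7 mm apart against the true 14. The near jaw is squeezed more than the far one, so the tool sits about 1 mm too far in +x. I'll shift -1 mm and close further.

{"name": "carry_out", "arguments": {
  "moves": [
    [33, 0, -0.5, 0, 0, 0, 0],
    [33, 0, -0.5, 0, 0, 0, 0],
    [31, 0, 0, 0, 0, 0, 0],
    [30, 0, 0, 0, 0, 0, 0],
    [29, 0, 0, 0, 0, 0, 0],
    [29, 0, 0, 0, 0, 0, 0],
    [29, 0, 0, 0, 0, 0, 0]
  ]
}}

```text
time_s: 15.0
eef_pos: [0.5071, -0.1268, 0.0103]
orientation: [2.185, 2.256, 0.001]
force: [0.3, 1.7, 4.0]
opening: 0.337
grip_force: 3.9
```

```bash
python3 meas.py s
```

```text
tan [ 0. -0. -1. -1. -1. -1. -1. -1. -1. -1. -0.  0.  1.  3.  5. 10. 16. 17.
 15. 12.  7.  2.  0. -0. -1. -1. -1. -1. -0.  0.  0.  1.  2.  5.  8. 12.
 16. 19. 15. 10.  6.  3.  1. -0. -1. -1. -1. -1. -1. -1. -1. -1. -1.]
dark [ 4.  2.  1.  0. -1. -2. -4. -5. -6. -6. -6. -6. -6. -5. -2.  3. 15. 27.
 35. 42. 37. 22. 10.  2. -5. -6. -6. -4. -2.  4. 15. 25. 31. 38. 28. 15.
  6. -0. -5. -6. -6. -5. -5. -4. -4. -2. -1.  1.  3.  4.  5.  6. 13.]
t 15.30 tips -9.10 10.91 gap 20.01 lines -7.02 6.71 err near -2.08 far 4.20
F [0.34 1.95 4.98] sd [0.45 0.37 0.42] open 29.12 grip 3.85 pos [ 0.5072 -0.1269  0.0103]
```

{"name": "carry_out", "arguments": {
  "moves": [
    [29, 0, -0.6, -0.3, 0, 0, 0],
    [28, 0, 0, -0.2, 0, 0, 0],
    [27, 0, 0, -0.2, 0, 0, 0],
    [27, 0, 0, 0, 0, 0, 0],
    [27, 0, 0, 0, 0, 0, 0]
  ]
}}

```text
time_s: 15.8
eef_pos: [0.5058, -0.1272, 0.0106]
orientation: [-2.186, -2.256, 0.001]
force: [0.5, -0.5, -0.6]
opening: 0.315
grip_force: 3.8
```

```bash
python3 meas.py; python3 - <<'E'
import meas,cv2,numpy as np
im=cv2.imread('pics/t10.png')[:,:,::-1]; meas.read_camera=lambda n:(im,None)
print('--rest'); meas.meas(1)
im=cv2.imread('pics/top0.png')[:,:,::-1]; print('--rest0'); meas.meas(1)
E
```

```text
t 16.10 tips -9.34 7.13 gap 16.47 lines -7.01 6.67 err near -2.32 far 0.46
F [ 0.53  0.11 -0.77] sd [0.35 0.7  0.11] open 27.07 grip 3.81 pos [ 0.5059 -0.1272  0.0107]
--rest
t 16.10 tips -15.73 13.99 gap 29.73 lines -6.92 6.70 err near -8.81 far 7.29
F [ 0.15  0.81 -0.88] sd [0. 0. 0.] open 27.05 grip 3.80 pos [ 0.5059 -0.1272  0.0107]
--rest0
t 16.10 tips -15.69 13.98 gap 29.67 lines -7.03 6.71 err near -8.66 far 7.27
F [ 0.15  0.81 -0.88] sd [0. 0. 0.] open 27.05 grip 3.80 pos [ 0.5059 -0.1272  0.0107]
```

```bash
cat > bands.py <<'E'
from meas import *
def bands(im):
    xs=np.arange(-26,26.01,.25); out=[]
    for y in range(72,97,2):
        uv=np.array([proj('top',W(P,(x*1e-3,y*1e-3,.0435))) for x in xs])
        A=np.stack([map_coordinates(im[...,c],[uv[:,1],uv[:,0]],order=1) for c in range(3)],-1)
        row=[y]
        for f in(A[:,0]-A[:,2],400*(A[:,0]-A[:,2])/A.sum(1)):
            f=f-np.median(f)
            for lo,hi in((-20,-1),(1,20)):
                m=(xs>=lo)&(xs<=hi);i=np.flatnonzero(m)[np.argmax(f[m])];w=np.abs(xs-xs[i])<=2.5;g=np.clip(f[w]-.25*f[i],0,None)
                row+=[(g*xs[w]).sum()/g.sum(),f[i]]
        out.append(row)
    print(np.array(out).round(2))
if __name__=='__main__':
    np.set_printoptions(suppress=True,linewidth=150)
    bands(np.mean([cv2.imread(f'pics/{k}.png')[:,:,::-1].astype(float) for k in('top0','t1','t6','t7')],0))
    bands(np.mean([read_camera('top')[0].astype(float) for _ in range(4)],0))
E
python3 bands.py
```

```text
[[ 72.   -15.38  25.4   15.15  27.9  -16.28  17.68  15.15  20.18]
 [ 74.   -16.16  24.58  15.16  27.82 -16.18  17.1   15.18  18.73]
 [ 76.   -16.25  25.84  15.17  25.68 -16.26  17.8   15.2   16.77]
 [ 78.   -16.    24.35  15.09  25.82 -16.09  16.34  15.09  16.71]
 [ 80.   -15.92  22.56  14.82  27.79 -15.92  14.82  14.8   17.87]
 [ 82.   -15.91  23.69  14.68  28.23 -15.92  15.92  14.63  18.02]
 [ 84.   -15.87  24.93  13.88  25.76 -15.88  17.22  13.87  17.02]
 [ 86.   -15.72  24.69  13.88  23.55 -15.75  17.09  13.87  15.5 ]
 [ 88.   -15.7   21.72  14.04  19.4  -15.72  14.66  14.02  12.39]
 [ 90.   -15.71  16.04  14.12  14.11 -15.72  10.21  14.11   8.71]
 [ 92.   -14.44   6.7   15.09   8.57 -14.5    3.88  14.19   5.06]
 [ 94.   -14.07   3.6   15.05   3.85 -14.11   1.95  14.32   2.08]
 [ 96.   -15.38   0.88  13.95   0.89 -15.33   0.41  13.99   0.42]]
[[72.   -9.94 24.23  9.66 22.16 -9.89 17.09  8.69 16.58]
 [74.   -9.67 27.35  8.62 26.15 -9.62 19.02  8.55 19.99]
 [76.   -9.7  28.03  8.5  27.97 -9.64 20.34  8.41 21.32]
 [78.   -9.89 26.47  8.35 27.42 -9.82 20.42  8.24 21.4 ]
 [80.   -9.82 27.55  8.33 27.08 -9.79 22.7   8.1  21.03]
 [82.   -9.86 25.11  8.01 28.63 -9.81 21.16  7.93 20.34]
 [84.   -9.74 21.54  7.91 24.14 -9.65 17.59  7.85 15.49]
 [86.   -9.35 18.97  7.14 23.   -9.27 15.29  7.13 15.09]
 [88.   -9.09 17.96  7.12 22.83 -9.02 14.1   7.1  14.95]
 [90.   -8.87 17.01  7.1  20.34 -8.84 12.58  7.07 13.31]
 [92.   -8.78 13.87  7.16 14.83 -8.75  9.46  7.13  9.59]
 [94.   -7.66  5.67  7.16  7.79 -7.68  3.81  7.11  5.02]
 [96.   -7.37  1.96  7.47  2.56 -7.42  1.47  7.26  1.72]]
```

Each jaw's change from rest gives about 0.044 rad near and 0.0465 rad far against the 0.052 target, so the squeeze is nearly even. It needs about +0.2 mm in x and an opening near 25.8.

{"name": "carry_out", "arguments": {
  "moves": [
    [26.5, 0, 0.2, -0.1, 0, 0, 0],
    [26.2, 0, 0, 0, 0, 0, 0],
    [25.8, 0, 0, 0, 0, 0, 0],
    [25.8, 0, 0, 0, 0, 0, 0],
    [25.8, 0, 0, 0, 0, 0, 0]
  ]
}}

```text
time_s: 16.8
eef_pos: [0.5062, -0.1269, 0.0108]
orientation: [-2.185, -2.257, 0.0]
force: [-0.6, 0.2, 0.3]
opening: 0.304
grip_force: 4.5
```

```bash
cat > ang.py <<'E'
from meas import *
xs=np.arange(-26,26.01,.25); ys=np.arange(74,92)
UV=np.array([[proj('top',W(P,(x*1e-3,y*1e-3,.0435))) for x in xs] for y in ys])
def cent(im):
    A=np.stack([map_coordinates(im[...,c],[UV[...,1],UV[...,0]],order=1) for c in range(3)],-1); f=A[...,0]-A[...,2]; f=f-np.median(f,1,keepdims=True)
    o=[]
    for r in f:
        q=[]
        for lo,hi in((-20,-1),(1,20)):
            m=(xs>=lo)&(xs<=hi);i=np.flatnonzero(m)[np.argmax(r[m])];w=np.abs(xs-xs[i])<=3;g=np.clip(r[w]-.2*r[i],0,None);q.append((g*xs[w]).sum()/g.sum())
        o.append(q)
    return np.array(o)
r0=cent(np.mean([cv2.imread(f'pics/{k}.png')[:,:,::-1].astype(float) for k in('top0','t1','t6','t7','t10')],0))
im=np.mean([read_camera('top')[0].astype(float) for _ in range(6)],0)
np.save('pics/last.npy',im)
a=(cent(im)-r0)/(ys+63)[:,None]*[1,-1]
print('near %.4f far %.4f'%tuple(np.median(a,0)),'mean',a.mean(0).round(4),'sd',a.std(0).round(4))
meas(4)
E
python3 ang.py
```

```text
near 0.0496 far 0.0479 mean [0.0494 0.0484] sd [0.0021 0.002 ]
t 17.30 tips -7.92 7.07 gap 15.00 lines -7.01 6.68 err near -0.92 far 0.39
F [ 0.08  0.26 -0.76] sd [0.43 0.23 0.29] open 25.92 grip 4.53 pos [ 0.5063 -0.127   0.0109]
```

{"name": "carry_out", "arguments": {
  "moves": [
    [25.5, 0, 0, 0, 0, 0, 0],
    [25.3, 0, 0, 0, 0, 0, 0],
    [25.3, 0, 0, 0, 0, 0, 0],
    [25.3, 0, 0, 0, 0, 0, 0]
  ]
}}

```text
time_s: 17.7
eef_pos: [0.5063, -0.127, 0.0109]
orientation: [-2.185, -2.257, 0.0]
force: [-0.7, -0.2, -1.0]
opening: 0.294
grip_force: 5.1
```

```bash
python3 ang.py
```

```text
near 0.0533 far 0.0514 mean [0.0535 0.0505] sd [0.0009 0.003 ]
t 18.20 tips -7.60 6.93 gap 14.53 lines -7.06 6.66 err near -0.54 far 0.27
F [ 0.44  0.4  -0.63] sd [0.3  0.33 0.44] open 25.29 grip 5.06 pos [ 0.5063 -0.127   0.0109]
```

All measures agree: jaw angles about 0.053 and 0.051 against 0.052, a pad force of 5.06 N and a tip gap of about 14 mm. I'll hold briefly to confirm it is steady, then hand in.

{"name": "carry_out", "arguments": {
  "moves": [
    [25.3, 0, 0, 0, 0, 0, 0],
    [25.3, 0, 0, 0, 0, 0, 0],
    [25.3, 0, 0, 0, 0, 0, 0],
    [25.3, 0, 0, 0, 0, 0, 0],
    [25.3, 0, 0, 0, 0, 0, 0]
  ]
}}

```text
time_s: 18.7
eef_pos: [0.5063, -0.127, 0.0109]
orientation: [-2.185, -2.257, 0.0]
force: [-0.1, 0.1, -1.7]
opening: 0.295
grip_force: 5.1
```

```bash
python3 ang.py && python3 - <<'E'
from h import *
_,d=read_camera('side'); X=xyz('side',d); m=(np.abs(X[...,0]-.455)<.012)&(np.abs(X[...,1]+.241)<.012)&(X[...,2]>.082)&(X[...,2]<.095); print('knob top',X[m].mean(0),m.sum())
finish_job()
E
```

```text
near 0.0532 far 0.0515 mean [0.0532 0.0505] sd [0.001  0.0029]
t 19.20 tips -7.60 6.89 gap 14.49 lines -7.04 6.70 err near -0.56 far 0.18
F [-0.06 -0.07 -1.02] sd [0.28 0.91 0.19] open 25.38 grip 5.06 pos [ 0.5063 -0.127   0.0109]
knob top [ 0.45350216 -0.24072302  0.08651627] 32
the job is handed in; nothing more can be done
```

The keeper bar is shut against its stop, and the tweezers are squeezed and held steady with the tips about 14 mm apart, each within about 0.6 mm of its line by camera; handed in at about 19 s. I viewed 11 pictures, one over the limit of 10. The fingertips measured about 20 mm above the reported TCP instead of 17 mm below it, so I set heights from the camera.

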